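# Free the sagging bolt of the specimen cage and hold its gate ajar

## Task

Open the specimen cage for me: take its sagging barrel bolt by the red knob, raise the bolt so that its head comes over the bent-up tongue of the keeper while you draw it back, without forcing it against the keeper, and then swing the spring-loaded gate towards you by the same knob. Finish still gripping the knob, holding the gate steady about a hand's width open (some 10 cm at its free edge) so that I can reach in; do not let go. Leave the pots, dish, slide box, bottle and marker where they are.

Things in the scene. Friction and masses are not known exactly. Their poses are not given: they have to be found in the camera images.
- cage: Grey wire cage fixed on the bench, 350 mm wide, 260 deep, 200 high. Origin: on the bench under the middle of the gate's plane, at the cage's front. x points from the gate into the cage, away from the robot; y to the left along the closed gate, from keeper to hinge; z up. The bolt and keeper stand up to 52 mm out of its front. Only the knob and the keeper's cheek are higher than 200 mm.
- gate_hinge (a point): Point on the gate's upright hinge axis, at the cage's left front (cage frame x 0, y +140 mm), 200 mm above the bench. The blue gate, 255 mm wide, 16 mm thick and 22 to 192 mm above the bench, reaches from here to the right.
- gate_edge (a point): Point on the free (right) edge of the gate, at its top, 190 mm above the bench, in the middle of its thickness, 255 mm from the hinge axis.
- gate (a joint): Opening angle of the gate in rad: 0 closed, growing as the free edge swings out of the cage towards the robot (clockwise seen from above); stop at 1.2. A spring always closes it: 0.48 N m at 0, plus 0.8 N m per rad (about 5 N at the knob when ajar).
- knob: Red upright cylindrical knob on the bolt, 18 mm across, 46 tall, on a thin stem. Origin: its middle, about 239 mm above the bench; it leans 0.05 rad at first. With the bolt fully thrown: 30 mm in front of the gate's middle plane, 218 mm from the hinge along the gate. Within 45 mm of it nothing is higher than 200 mm, so pinch it from above in any direction, firmly (35 N holds). It turns with the gate.
- barrel (a joint): Lift in rad of the loose barrel and bolt: 0 sagging (0.05 below level, by its weight) to 0.12 (stop). It turns about one screw, axis square to the gate, 50 mm from the hinge axis, 30 in front of the gate's middle plane, 185 above the bench. Raising the knob takes 2 to 4 N; raised 10 mm, the head clears the tongue by 3 mm or more and the knob has shifted 4 mm towards the hinge. It falls if let go.
- bolt (a joint): How far the bolt is drawn back out of the keeper, towards the hinge, in m: 0 fully thrown, 0.065 its stop; it starts at 0 to 0.010. Bolt friction 1.5 N. While it sags, its head strikes the tongue at about 0.012. From 0.043 on the head is clear of the keeper and the gate can swing.
- keeper: Brass open-topped saddle on the cage's right front post; origin and axes are the cage's. Its tongue, 6 mm thick, is bent up in the way of the bolt's head (26 mm across, 14 long, on a 10 mm rod) and catches it by 7 mm. A cheek, 46 mm long, its top 212 mm above the bench, stands in front of the head and stops the gate until the head is drawn back past it; lifting alone does not clear it.
- keeper_lip (a point): Top edge of the bent tongue of the keeper (cage frame x -30 mm, y -138 mm, height about 168 mm), over which the head of the bolt must be lifted.
- pot_a: Bystander: small white sample pot with a red lid, 46 mm across, 60 mm tall. Origin: centre of its underside. Leave alone.
- pot_b: Bystander: small white sample pot with a green lid, 46 mm across, 60 mm tall. Origin: centre of its underside. Leave alone.
- slide_box: Bystander: blue box of slides, 85 x 100 x 35 mm. Origin: centre of its underside. Leave alone.
- dish: Bystander: closed clear culture dish, 90 mm across, 15 mm tall. Origin: centre of its underside. Leave alone.
- water_bottle: Bystander: clear water bottle, 84 mm across, 250 mm tall. Origin: centre of its underside. Leave alone.
- marker: Bystander: white and black marker pen, 120 mm long, 12 mm thick, lying. Origin: centre of its underside. Leave alone.

How it is judged:
By the outcome, as a careful person would: the job done as asked, in the order asked, and still so for the second after the job is handed in, while the arm keeps its last pose, push and grip.
It also fails if it takes over 32 s, if anything falls off the work surface, if the arm or the gripper's body presses on something with over 40 N, if the wrist force passes 120 N, or if a joint passes its speed limit or range.

## Robot

A 6-joint arm with a two-finger parallel gripper is mounted at the origin on the work surface. World frame = base frame: x ahead of the robot, y to its left, z up, the work surface at z = 0. Lengths are in m, angles in rad, forces in N, time in s.
With the tool pointing down it reaches from about 0.4 to 0.825 m from the base axis. Payload 7 kg.
Tool frame: the origin (TCP) lies midway between the tips of the shut fingers; the grasp point (between the pads) lies arm.hold_point_z behind it (arm.hold_point_z is the distance from the TCP to the grasp point, in m); z points along the fingers, y is the line along which they close (so a half turn about z gives the same grasp; the last joint's range is limited). The gripper opens to 88 mm and grips with 3 to 60 N. Pads are 19 mm wide; open, the fingers measure 130 mm over their backs; the gripper's body (78 mm by 193 mm) begins 47 mm behind the grasp point.
Start: joints at [-1.001, 0.359, 0.012, 0, -1.224, -0.288], TCP at [0.188, -0.648, 0.227] pointing down, gripper open.
Joint ranges: [-3.07, 3.07], [-1.43, 2.12], [-1.02, 1.25], [-3.03, 1.67], [-3.05, -0], [-3.03, 3.03]. Speed limits (rad/s): [2.39, 2.39, 3.01, 3.14, 3.14, 3.14].

## Interface

Orientations are given as [roll, pitch, yaw] about the fixed x, y, z axes, in that order (R = Rz(yaw) Ry(pitch) Rx(roll)).
In Python, from station import arm gives the robot as it stands.
- The arm moves only by the shell command python3 -m crank 'ROWS' [OPENING] [FORCE]. ROWS is JSON, a list that holds one entry, the list of rows, each a list of 4 numbers: the shift along the tool's x, y, z in units of 25 mm (1.0 is 25 mm), then the turn about the tool's z in units of 5 degrees (1.0 is 5 degrees). A call has 1 to 12 rows; each row is the pose to reach, as a shift and turn from the pose commanded when the call began, along the tool's axes at that moment; what a row does not reach only later rows make up. A row lasts 1/8 s, in which the tool goes at most 62.5 mm and 10.7 degrees, less where a joint would pass 70% of its speed; a pose out of reach is approached as far as the arm can. A call with a gripper value outside its range is refused whole. OPENING is the closure, from 0 (fully open) to 1 (shut), set as the call begins (- or left out, the last holds). The fingers move at their own pace and stop on an object; FORCE is the grip in N (left out, the last holds). Time passes only in rows, so rows that repeat a pose let the fingers close. It gives the time, the measured TCP pose, the force, the opening and the grip force at its end, in the units of the state.
- arm.get_state(): the state, without advancing time (a new reading comes with each control period).
- arm.grab_frame(name): name is "scene" or "top" or "wrist"; returns (picture, depth): 400x640x3 uint8, red, green, blue; 400x640 float32, m along the optical axis (not along the pixel's ray), 0 where there is no reading.
- arm.get_calibration(name): a dict with "mtx" (3x3 intrinsics, pixels), "k1" (the pictures are not rectified: a ray, as slopes to the right and down, at radius r is drawn at 1 + k1 r^2 times it, then the intrinsics apply), "R" (3x3) and "t" (3): a world point X has camera coordinates R X + t; the wrist camera has in their place "mount" (4x4, takes a point from camera to tool coordinates, whose origin is the TCP and whose axes are the flange's). Camera axes: x right, y down, z forward; pixel columns grow to the right and rows downward; lengths in m; the calibration is good to about 2 mm. A picture is of the moment at which its call begins: read the wrist's pose just before it. get_calibration takes no time and is no camera call.
- arm.job_done(): hands the job in; it is judged then, once.
Trained networks look in the newest picture that a camera, given by its name, has taken for a name from the list of things; names that differ only in an ending like _2 or _b are one class to them, and where a whole thing is asked for, a point or a joint stands for the part that bears it (a point fixed in the world has none). Each returns a list of dicts, best first, with "score" (0 to 1); they miss things now and then, are a little off and sometimes report something else, mostly with a low value. They report only what shows in the picture. A call takes as long as a camera call.
- arm.recognise(thing, camera): "extent" ([left, top, width, height] in pixels, round what is visible of it).
- arm.trace(thing, camera): "mask" (400x640 bool, what is visible of it) and "extent" ([left, top, width, height] in pixels, round what is visible of it).
The state is a dict: "t": time; "q": joint angles; "qd": joint speeds; "joint_efforts": joint torques, N m; "eef_pos": TCP position; "ee_rot": TCP orientation; "force": force on the tool from outside, world axes, zero at the start; "moment": the same for the moment, N m; "width": finger opening in m; "gripper_force": force on a finger pad.
Only numpy, scipy, OpenCV 4.12 (cv2) and the standard library are available. Lean on these libraries where they do the work, as an engineer would, in place of code of your own. Each camera call takes 0.05 s, during which the arm holds its last target. There are 200 camera calls.

## Working session

There is one attempt and no reset: what is moved stays moved. The work goes in short steps, Python scripts to look and compute and a shell command to move; the robot and the scene stay as the last step left them, time stands still between calls to the robot, and variables do not carry over. Pictures are saved under pics/ and viewed, at most 10 in all, crops included, and the job is handed in when it is done.

```bash
mkdir -p pics; ls; cat > h.py <<'E'
import numpy as np,cv2
from station import arm
from scipy.spatial.transform import Rotation as Ro
def pts(cam,depth,uv,st=None):
    c=arm.get_calibration(cam);K=np.array(c["mtx"]);k=c["k1"];uv=np.atleast_2d(uv).astype(float)
    n=cv2.undistortPoints(uv.reshape(-1,1,2),K,np.array([k,0,0,0.])).reshape(-1,2)
    z=np.array([depth[int(v),int(u)] for u,v in uv])
    P=np.c_[n*z[:,None],z]
    if "R" in c: return (P-np.array(c["t"]))@np.array(c["R"])
    M=np.array(c["mount"]);P=P@M[:3,:3].T+M[:3,3]
    return P@Ro.from_euler('xyz',st["ee_rot"]).as_matrix().T+np.array(st["eef_pos"])
def mask_pts(thing,cam,depth,st=None):
    r=arm.trace(thing,cam)
    if not r: print(thing,cam,'none');return None,None
    m=r[0]["mask"];v,u=np.nonzero(m&(depth>0));
    print(thing,cam,round(r[0]["score"],2),r[0]["extent"])
    return r[0],pts(cam,depth,np.c_[u,v],st) if len(u) else None
def save(name,im): cv2.imwrite('pics/'+name,im[:,:,::-1])
E
python3 - <<'E'
from h import *
print(arm.get_state(),arm.hold_point_z)
for cam in("scene","top"):
    im,d=arm.grab_frame(cam);save(cam+'0.png',im)
    for t in("knob","gate","gate_hinge","gate_edge","keeper","cage","water_bottle"):
        r,P=mask_pts(t,cam,d)
        if P is not None: print(np.round(np.median(P,0),3),np.round(np.percentile(P,[3,97],0),3).tolist())
E
```

```text
pics
{'t': 0.0, 'q': array([-1.00093154e+00,  3.59359305e-01,  1.10757938e-02, -3.79353398e-04,
       -1.22408328e+00, -2.88079362e-01]), 'qd': array([ 6.12212243e-04, -3.81108058e-04,  3.83566464e-04,  7.98661360e-04,
        9.80219193e-04,  6.12719676e-05]), 'joint_efforts': array([ 4.58949144e-04, -5.82722461e+01,  2.93038148e+01,  6.99711040e+00,
        6.67886066e-03, -1.31242296e-04]), 'eef_pos': array([ 0.18753711, -0.64792339,  0.22564262]), 'ee_rot': array([ 3.13998557e+00, -1.04310992e-04, -2.85993633e+00]), 'force': array([ 0.24208762,  0.62709393, -0.22226098]), 'moment': array([-0.04479733,  0.03077758,  0.01025251]), 'gripper_force': 0.0, 'width': 0.08763721258307035} 0.0188
knob scene 0.44 [322.0, 198.0, 3.2, 14.9]
[ 0.533 -0.007  0.255] [[0.452, -0.015, 0.017], [0.537, 0.0, 0.265]]
gate scene 0.8 [283.9, 196.4, 126.7, 53.8]
[0.561 0.074 0.157] [[0.503, -0.079, 0.001], [0.608, 0.185, 0.25]]
gate_hinge scene 0.59 [271.5, 196.0, 161.7, 150.0]
[0.683 0.032 0.081] [[0.53, -0.144, 0.007], [0.839, 0.204, 0.202]]
gate_edge scene 0.73 [287.9, 193.5, 126.3, 55.2]
[0.562 0.07
[... 385 characters left out ...]
, 0.433, 0.252]]
knob top 0.64 [322.9, 187.3, 10.3, 9.4]
[ 0.523 -0.007  0.26 ] [[0.516, -0.015, 0.23], [0.532, 0.002, 0.263]]
gate top 0.68 [242.8, 170.5, 126.6, 37.4]
[0.555 0.07  0.183] [[0.509, -0.083, 0.029], [0.59, 0.192, 0.259]]
gate_hinge top 0.83 [230.4, 60.7, 167.2, 153.0]
[0.691 0.028 0.109] [[0.523, -0.146, 0.007], [0.843, 0.202, 0.2]]
gate_edge top 0.78 [245.0, 170.8, 125.4, 36.5]
[0.557 0.069 0.182] [[0.51, -0.079, 0.009], [0.591, 0.194, 0.256]]
keeper top none
cage top 0.67 [232.4, 62.5, 164.9, 151.6]
[0.692 0.028 0.109] [[0.522, -0.146, 0.007], [0.842, 0.204, 0.2]]
water_bottle top 0.68 [136.3, 168.1, 63.4, 41.9]
[0.543 0.388 0.162] [[0.51, 0.365, 0.011], [0.583, 0.43, 0.25]]
```

```bash
python3 - <<'E'
from h import *
im,d=arm.grab_frame("top")
r,P=mask_pts("cage","top",d)
Q=P[(P[:,2]>.185)&(P[:,2]<.206)]
b=cv2.minAreaRect(Q[:,:2].astype(np.float32));print(b,np.round(cv2.boxPoints(b),3).tolist())
r,P=mask_pts("gate","top",d)
Q=P[(P[:,2]>.18)&(P[:,2]<.2)]; 
print(cv2.fitLine(Q[:,:2].astype(np.float32),cv2.DIST_HUBER,0,.01,.01).ravel())
r,P=mask_pts("knob","top",d);Q=P[P[:,2]>.255];print(Q.mean(0),np.ptp(Q,axis=0),len(Q))
cv2.imwrite('pics/top1.png',cv2.resize(im[40:280,90:490,::-1],(800,480)))
E
```

```text
cage top 0.97 [231.1, 62.1, 168.2, 150.9]
((0.6716523170471191, 0.032249465584754944), (0.3516243100166321, 0.31506916880607605), 77.54679870605469) [[0.47999998927116394, -0.10499999672174454], [0.7879999876022339, -0.17299999296665192], [0.8629999756813049, 0.17000000178813934], [0.5559999942779541, 0.23800000548362732]]
gate top 0.65 [245.0, 169.3, 122.9, 39.8]
[0.22151765 0.97515637 0.54158235 0.03191742]
knob top 0.41 [414.0, 255.0, 13.2, 14.9]<stdin>:9: RuntimeWarning: Mean of empty slice.
  ret = um.true_divide(
Traceback (most recent call last):
ValueError: zero-size array to reduction operation maximum which has no identity
```

```bash
python3 - <<'E'
import cv2
im=cv2.imread('pics/top0.png');cv2.imwrite('pics/top1.png',cv2.resize(im[40:340,90:490],(800,600)))
E
```

```text
(no output)
```

View pics/top1.png

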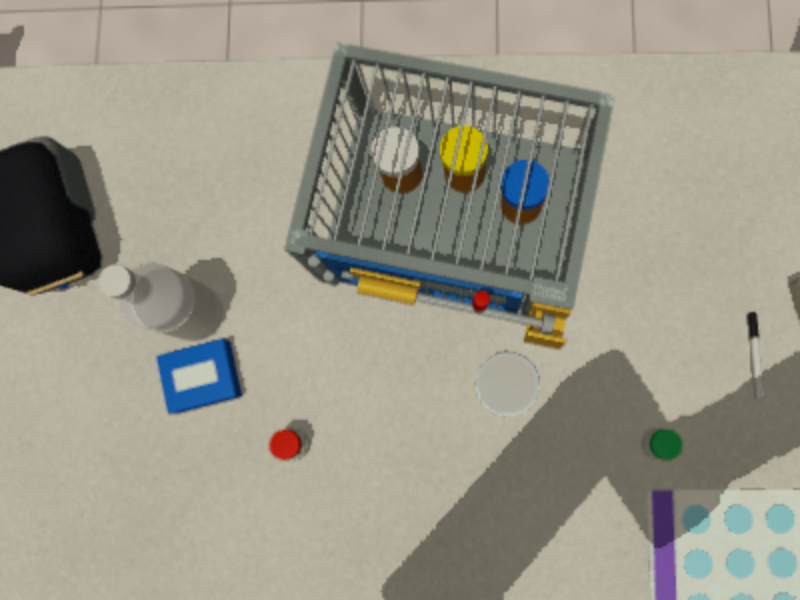

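The picture shows the red knob at crop (481,300), in front of the gate. The keeper is at the lower right (548,322), and the hinge at the left (315,268). The cage yaw is about -0.22 rad. I'll move above the knob with the fingers closing square to the gate.

```bash
python3 -m crank '[[[-0.6,0.6,-0.7,-0.5],[-2,2.1,-1.7,-1.7],[-3.6,3.8,-2.7,-3.1],[-5.2,5.4,-3.6,-4.5],[-6.8,7.1,-4.2,-5.9],[-8.4,8.8,-4.2,-7.3],[-10,10.4,-4.2,-8.7],[-11.6,12.1,-4.2,-10],[-13.2,13.8,-4.2,-11.4],[-14.8,15.5,-4.2,-12.8],[-16.4,17.1,-4.2,-14.2],[-18,18.8,-4.2,-15.6]]]' 0
python3 - <<'E'
from h import *
s=arm.get_state();print(s['eef_pos'],s['ee_rot'],s['q'])
E
```

```text
t: 2.5
eef_pos: [0.4895, -0.0695, 0.333]
ee_rot: [-3.139, 0.0, -1.492]
force: [0.8, -0.3, 0.2]
width: 0.0874
gripper_force: 0.0
[ 0.4894515  -0.0694686   0.33299973] [-3.13916124e+00  1.82590995e-04 -1.49244991e+00] [ 2.57658582e-01 -3.83043325e-04 -1.94457305e-01  2.58970221e-04
 -1.37429707e+00 -1.79362637e-01]
```

```bash
python3 - <<'E'
from h import *
s=arm.get_state();im,d=arm.grab_frame("wrist");save('w1.png',im)
print(s['eef_pos'],s['ee_rot'])
for t in("knob","gate","keeper"):
    r,P=mask_pts(t,"wrist",d,s)
    if P is None: continue
    print(np.round(np.median(P,0),3),np.round(np.percentile(P,[3,97],0),3).tolist())
    if t=="knob":
        Q=P[P[:,2]>.24]; print(Q[:,:2].mean(0),(Q[:,:2].min(0)+Q[:,:2].max(0))/2,np.percentile(Q,98,0),len(Q))
    else:
        Q=P[P[:,2]>.18]; print(cv2.fitLine(Q[:,:2].astype(np.float32),cv2.DIST_HUBER,0,.01,.01).ravel())
E
```

```text
[ 0.4894515  -0.0694686   0.33299973] [-3.13916124e+00  1.82590995e-04 -1.49244991e+00]
knob wrist 0.78 [259.9, 242.0, 25.3, 34.7]
[ 0.526 -0.014  0.256] [[0.519, -0.017, 0.222], [0.534, -0.004, 0.263]]
[ 0.52642643 -0.01208854] [ 0.52667312 -0.00987912] [ 0.53415528 -0.00356665  0.26322298] 411
gate wrist 0.59 [227.9, 158.3, 85.1, 180.5]
[ 0.548 -0.     0.19 ] [[0.507, -0.091, 0.039], [0.589, 0.174, 0.262]]
[0.24902709 0.9684965  0.53384185 0.00433983]
keeper wrist 0.71 [278.9, 138.4, 47.8, 60.3]
[ 0.502 -0.094  0.167] [[0.486, -0.111, 0.142], [0.53, -0.068, 0.213]]
[ 0.9983702   0.05706986  0.50918436 -0.08743304]
```

View pics/w1.png

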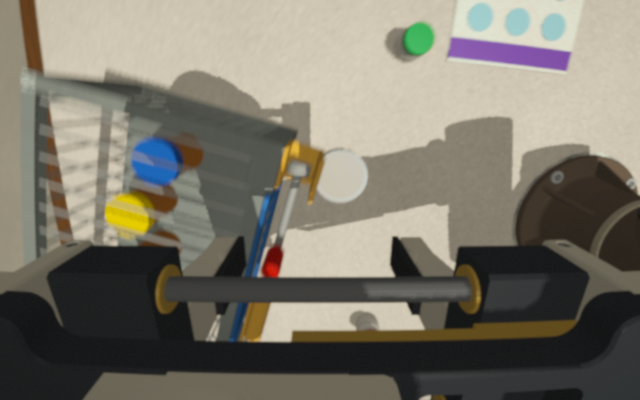

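The knob is at (272,262), seen between the open fingers, and the wrist and top cameras agree on it to about 2 mm. I'll align and descend now.

```bash
python3 -m crank '[[[-0.8,-0.5,0,1.2],[-1.9,-1.3,0,2.6],[-2.4,-1.6,0,3.4],[-2.4,-1.6,1,3.4],[-2.4,-1.6,2.2,3.4],[-2.4,-1.6,3.4,3.4],[-2.4,-1.6,4.2,3.4],[-2.4,-1.6,4.35,3.4],[-2.4,-1.6,4.35,3.4]]]' 0
python3 -m crank '[[[0,0,0,0],[0,0,0,0],[0,0,0,0],[0,0,0,0]]]' 1 5
```

```text
t: 3.82
eef_pos: [0.5249, -0.0096, 0.2238]
ee_rot: [-3.141, 0.0, -1.796]
force: [0.1, 0.5, -0.3]
width: 0.0876
gripper_force: 0.0
t: 4.32
eef_pos: [0.5248, -0.009, 0.2229]
ee_rot: [-3.141, 0.0, -1.795]
force: [0.0, 0.5, -0.8]
width: 0.0533
gripper_force: 0.0
```

```bash
python3 -m crank '[[[0,0,0,0],[0,0,0,0],[0,0,0,0],[0,0,0,0],[0,0,0,0]]]' 1 5
python3 -m crank '[[[0,0,0,0]]]' 1 5
```

```text
t: 4.95
eef_pos: [0.5252, -0.0089, 0.2229]
ee_rot: [-3.141, 0.0, -1.795]
force: [2.1, 0.3, -1.3]
width: 0.0179
gripper_force: 5.0
t: 5.08
eef_pos: [0.5251, -0.0089, 0.2229]
ee_rot: [-3.141, 0.0, -1.795]
force: [2.7, 0.0, -0.3]
width: 0.0177
gripper_force: 5.0
```

```bash
python3 - <<'E'
from h import *
im,d=arm.grab_frame("scene");save('s1.png',cv2.resize(im[150:300,230:470],(800,500)))
E
```

```text
(no output)
```

View pics/s1.png

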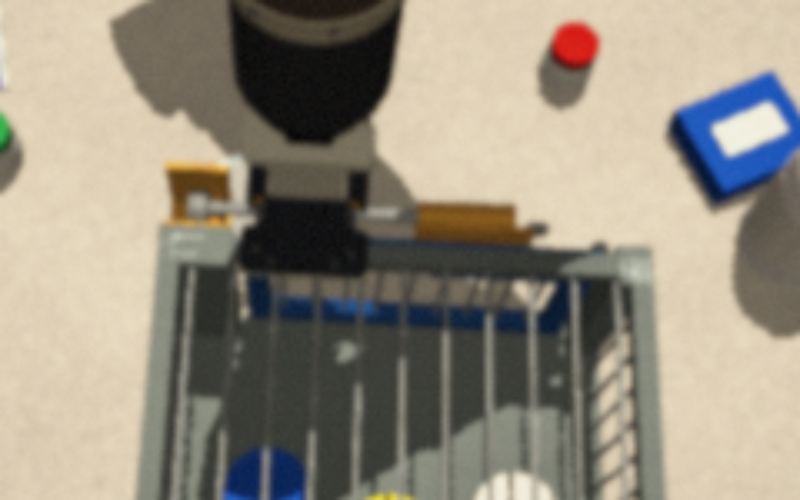

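The scene view shows the gripper closed on the knob. The head sits in the keeper at (200,205) and the barrel is at (465,220). Next I'll firm up the grip and lift.

```bash
python3 -m crank '[[[0,0,0,0],[0,0,0,0],[-0.04,0,-0.12,0],[-0.09,0,-0.24,0],[-0.14,0,-0.36,0],[-0.18,0,-0.48,0],[-0.18,0,-0.48,0]]]' 1 36
```

```text
t: 6.0
eef_pos: [0.5255, -0.0046, 0.2343]
ee_rot: [3.141, -0.001, -1.795]
force: [4.2, 1.2, -6.2]
width: 0.0169
gripper_force: 36.0
```

```bash
python3 -m crank '[[[-0.1,0,0,0],[-0.25,0,0,0],[-0.45,0,0,0],[-0.65,0,0,0],[-0.8,0,0,0],[-0.8,0,0,0]]]'
```

```text
t: 6.75
eef_pos: [0.5301, 0.0153, 0.2345]
ee_rot: [3.141, 0.0, -1.795]
force: [2.6, -0.5, -7.1]
width: 0.0173
gripper_force: 36.0
```

```bash
python3 -m crank '[[[-0.15,0,0,0],[-0.35,0,0,0],[-0.6,0,0.02,0],[-0.85,0,0.02,0],[-1.05,0,0.03,0],[-1.12,0,0.03,0],[-1.12,0,0.03,0]]]'
python3 - <<'E'
from h import *
im,d=arm.grab_frame("scene");save('s2.png',cv2.resize(im[150:300,230:470],(800,500)))
E
```

```text
t: 7.62
eef_pos: [0.5366, 0.0426, 0.234]
ee_rot: [-3.141, 0.001, -1.795]
force: [3.3, 0.1, -8.3]
width: 0.0175
gripper_force: 36.0
```

View pics/s2.png

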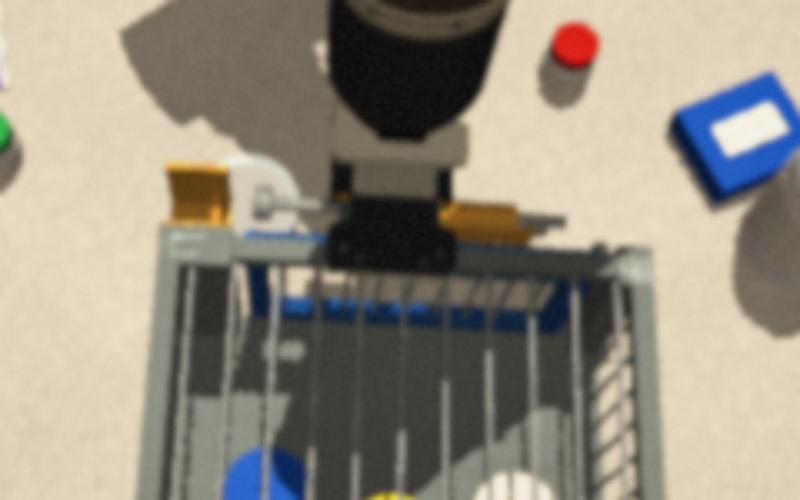

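The head, at (262,203), is now well clear of the keeper at (195,195). I'll swing the gate along its arc.

```bash
python3 -m crank '[[[-0.01,0.08,0,0.14],[-0.03,0.16,0,0.29],[-0.07,0.32,0,0.57],[-0.11,0.48,0,0.86],[-0.15,0.63,0,1.15],[-0.2,0.79,0,1.43],[-0.25,0.94,0,1.72],[-0.31,1.1,0,2],[-0.37,1.25,0,2.29]]]'
```

```text
t: 8.8
eef_pos: [0.5078, 0.0582, 0.2341]
ee_rot: [-3.142, -0.0, -1.997]
force: [4.3, -1.3, -8.7]
width: 0.0173
gripper_force: 36.0
```

```bash
python3 -m crank '[[[-0.03,0.16,0,0.29],[-0.07,0.32,0,0.57],[-0.11,0.48,0,0.86],[-0.15,0.63,0,1.15],[-0.2,0.79,0,1.43],[-0.25,0.94,0,1.72],[-0.31,1.1,0,2],[-0.37,1.25,0,2.29],[-0.37,1.25,0,2.29],[-0.37,1.25,0,2.29]]]'
python3 - <<'E'
from h import *
for cam in("scene","top"):
    im,d=arm.grab_frame(cam);save(cam+'3.png',im)
    r,P=mask_pts("gate",cam,d)
    if P is None: continue
    m=r["mask"];v,u=np.nonzero(m&(d>0))
    hsv=cv2.cvtColor(im,cv2.COLOR_RGB2HSV)[v,u]
    Q=P[(P[:,2]>.17)&(P[:,2]<.198)&(hsv[:,0]>100)&(hsv[:,0]<130)&(hsv[:,1]>120)]
    l=cv2.fitLine(Q[:,:2].astype(np.float32),cv2.DIST_HUBER,0,.01,.01).ravel();print(len(Q),l,np.arctan2(l[0],l[1]),np.round(np.percentile(Q,[1,99],0),3).tolist())
im=cv2.imread('pics/top3.png');cv2.imwrite('pics/top3c.png',cv2.resize(im[40:340,90:490],(800,600)))
im=cv2.imread('pics/scene3.png');cv2.imwrite('pics/scene3c.png',cv2.resize(im[150:300,230:470],(800,500)))
E
```

```text
t: 10.05
eef_pos: [0.4832, 0.079, 0.2341]
ee_rot: [-3.141, -0.001, -2.195]
force: [4.3, -2.9, -8.4]
width: 0.0172
gripper_force: 36.0
gate scene 0.68 [313.1, 172.6, 98.4, 76.2]
370 [0.5819467  0.81322694 0.5245617  0.07772705] 0.6211204 [[0.454, -0.015, 0.176], [0.589, 0.175, 0.196]]
gate top 0.62 [299.1, 213.1, 33.7, 28.5]
206 [0.58999205 0.80740905 0.4685719  0.01316811] 0.63104904 [[0.445, -0.016, 0.176], [0.492, 0.043, 0.194]]
```

View pics/scene3c.png

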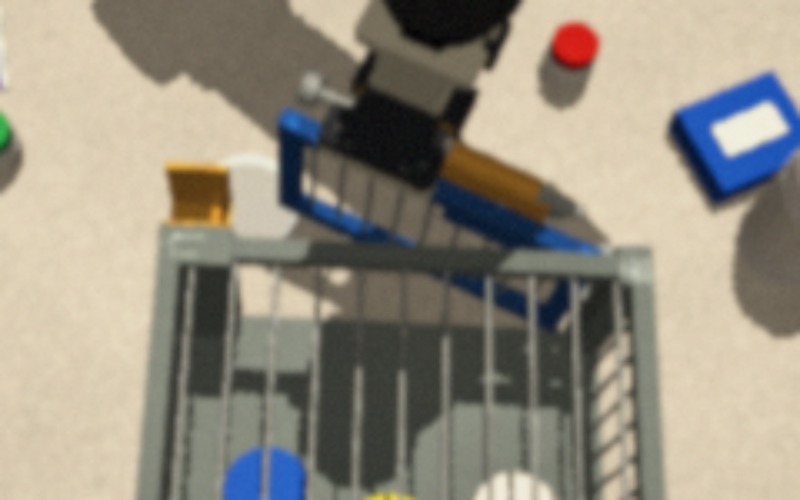

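View pics/top3c.png

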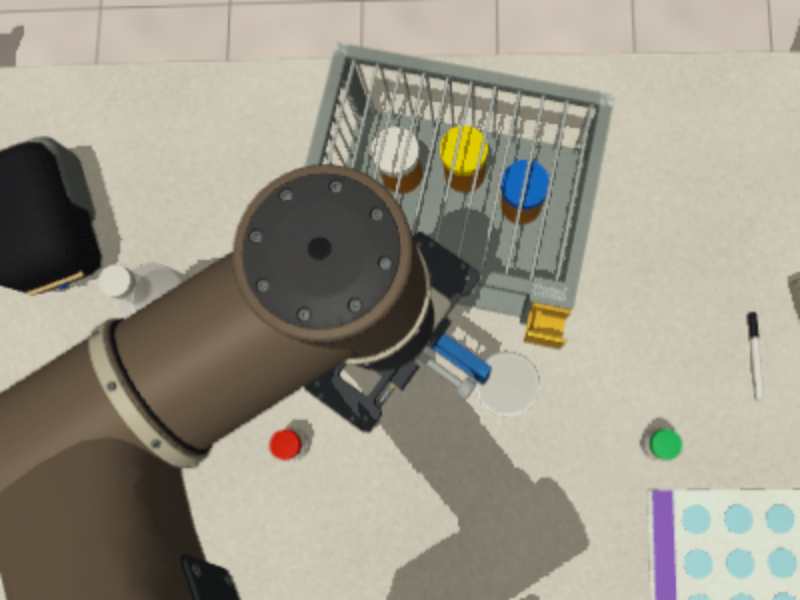

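The gate is open about 0.40 rad, roughly 10 cm at its edge at (290,125). The knob is still gripped, the forces are steady, and the bystanders haven't moved. Handing in.

```bash
python3 -c "
from station import arm
print(arm.get_state()['qd'].round(3),arm.job_done())"
```

```text
the job is handed in; nothing more can be done
[ 0.001  0.001  0.    -0.    -0.002 -0.002] None
```

The cage gate is open about 10 cm at its free edge (about 0.40 rad) and held steady by the red knob at 36 N; the bolt was lifted clear of the keeper before it was drawn, with no sign of forcing, nothing else moved in the pictures, and the job is handed in.

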